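# Lift the tube rack out of its carton and hold it level

### The job

A delivery carton with half-open flaps stands on the lab bench with a blue rack of sample tubes inside. First swing both flaps outward, well past upright, so that they lean back out of the way; then take the rack by its carrying handle, lift it straight up out of the carton without tipping it, and finish holding it still and level in the gripper, over the carton with its underside about 5 cm above the carton's rim. Do not let go of it at the end, and leave the bottle, the jar and the slide box beside the carton where they are.

Things in the scene. Friction and masses are not known exactly. Their poses are not given: they have to be found in the camera images.
- carton: open brown cardboard carton that stands fast on the bench: 188 (its x) x 148 (its y) x 128 mm high outside, walls and floor 4 mm. Origin: centre of its underside, on the bench; z up. Its short end flaps are folded down flat against the outside of its x ends (4 mm thick, fixed); its two long flaps are hinged on the rim of its long sides, +y (left) and -y (right)
- flap_left (a joint): angle of the left flap (on the carton's +y side), rad: 0 = flat over the opening, 1.57 = upright, 3.14 = flat outward, stop at 3.6. Starts half open, 0.85 to 1.3. Its crease is stiff: it stays wherever it is left; about 1 N at the free edge swings it. Card panel 182 mm long, 4 thick, 68 mm from hinge to free edge
- flap_right (a joint): angle of the right flap (hinged along the carton's -y side), same size, meaning and behaviour as the left one
- flap_left_edge (a point): middle of the left flap's free edge
- flap_right_edge (a point): middle of the right flap's free edge
- flap_left_hinge (a point): middle of the left flap's hinge line, which runs along the carton's x: 72 mm to +y of the carton's middle, 130 mm above the bench
- flap_right_hinge (a point): middle of the right flap's hinge line, which runs along the carton's x: 72 mm to -y of the carton's middle, 130 mm above the bench
- rack: blue tube rack 150 (its x) x 90 (its y) mm, with two rows of capped tubes fixed in it (cap tops 62 mm above its underside, rows 30 mm either side of its middle line) and a carrying handle arching over its middle to 110 mm. 0.2 to 0.45 kg, balanced under the handle. Origin: centre of its underside; z up. Stands on the carton's floor, its x within 0.1 rad of the carton's x
- rack_handle (a point): centre of the handle's straight bar, 101 mm above the rack's underside: a bar 120 mm long along the rack's x, 12 mm wide (its y) and 18 mm tall, open beneath
- reagent: bystander: amber bottle with black cap, 54 mm wide, 110 mm tall; origin at the centre of its underside
- slide_box: bystander: flat yellow slide box 85 x 60 x 30 mm; origin at the centre of its underside
- swab_jar: bystander: white jar with green lid, 56 mm wide, 70 mm tall; origin at the centre of its underside

How it is judged:
By the outcome, as a careful person would: the job done as asked, in the order asked, and still so for the second after the job is handed in, while the arm keeps its last pose, push and grip.
It also fails if it takes over 61 s, if anything falls off the work surface, if the arm or the gripper's body presses on something with over 40 N, if the wrist force passes 120 N, or if a joint passes its speed limit or range.

### The arm

A 7-joint arm with a two-finger parallel gripper is mounted at the origin on the work surface. World frame = base frame: x ahead of the robot, y to its left, z up, the work surface at z = 0. Lengths are in m, angles in rad, forces in N, time in s.
With the tool pointing down it reaches from about 0.35 to 0.9 m from the base axis. Payload 7.2 kg.
Tool frame: the origin (TCP) lies on the centre line of the jaws, within the pads' length; the fingertips stand 8 mm ahead of it and the grasp point (between the pads) lies 11 mm behind it; z points along the fingers, y is the line along which they close (so a half turn about z gives the same grasp; the last joint's range is limited). The gripper opens to 85 mm and grips with 20 to 120 N. Pads are 22 mm wide; open, the fingers measure 114 mm over their backs; the gripper's body (76 mm by 85 mm) begins 54 mm behind the grasp point. The pads swing forward as they close: fully open they stand 13 mm farther back than shut.
Start: joints at [1.251, 0.411, -0.013, 1.596, 0.006, 1.134, -0.082], TCP at [0.156, -0.605, 0.239] pointing down, gripper open.
Joint ranges: [-2.95, 2.95], [-0.29, 1.99], [-1.47, 1.44], [0.14, 2.54], [-1.03, 4.17], [0.13, 1.85], [-2.86, 2.86]. Speed limits (rad/s): [2.39, 2.39, 3.01, 3.01, 3.14, 3.14, 3.14].

### API

Orientations are given as a unit quaternion [x, y, z, w].
In Python, from cell import env, cams, job, probe_bus gives the robot as it stands (env), with the cameras (cams), the job (job) and the readings (probe_bus).
- The arm moves only by the tool jog_arm, called after ">>>" as name(argument=value, ...) on one line, values as JSON. Schema: {"type":"object","properties":{"offsets":{"type":"array","items":{"type":"object","properties":{"jaw":{"type":"number"},"trans":{"type":"array","items":{"type":"number"},"minItems":3,"maxItems":3},"rotvec":{"type":"array","items":{"type":"number"},"minItems":3,"maxItems":3}},"additionalProperties":false,"required":["jaw"]},"minItems":1,"maxItems":10},"only":{"type":"string"},"quiet":{"type":"boolean"},"lines":{"type":"string"}},"required":["offsets"],"additionalProperties":false}. offsets is a list of rows, 1 to 10 of them, each an object with the fields jaw (the opening from 0.0 (shut) to 1.0 (fully open)), trans (a list: dx, dy, dz in m), rotvec (a list: a rotation vector rx, ry, rz in rad); a field left out counts as zero (the opening has to be given); each row shifts and turns the commanded pose from where the row before left it, along the tool's axes as they then stand; what a row does not reach is not made up. A row lasts 1/10 s, in which the tool goes at most 0.05 m and 0.15 rad, less where a joint would pass 70% of its speed; a pose out of reach is approached as far as the arm can. The fingers move at their own pace and stop on an object; the grip force is fixed at half the most. Time passes only in rows, so rows that do not move let the fingers close. The tool returns the time, the measured TCP pose, the force, the opening and the grip force at its end. only (a regular expression) keeps the lines of the reply that match it, lines (a string "A,B") keeps lines A to B, and quiet returns only ok. Input that does not fit is refused with a message, and nothing moves.
- probe_bus.observe(): the state, without advancing time (a new reading comes with each control period).
- cams.capture(name): name is "scene" or "top" or "wrist"; returns a dict with "color" (384x512x3 uint8, red, green, blue), "range_z" (384x512 float32, m along the optical axis (not along the pixel's ray), 0 where there is no reading), "vfov" (degrees; the focal length in pixels is half the picture's height over the tangent of half this angle, whatever the lens; pixels are square), "cx", "cy" (the principal point, pixels), "camera_from_world" (4x4, takes a point from world to camera coordinates). Camera axes: x right, y up, looking along -z (the intrinsics and any distortion apply to the point x, -y, -z); pixel columns grow to the right and rows downward; lengths in m; the calibration is good to about 2 mm. A picture is of the moment at which its call begins.
- job.close_job(): hands the job in; it is judged then, once.
The state is a dict: "time_s": time; "joints": joint angles; "qvel": joint speeds; "joint_efforts": joint torques, N m; "position": TCP position; "tool_rot": TCP orientation; "ft_force": force on the tool from outside, world axes, zero at the start; "torque": the same for the moment, N m; "grip_width": opening from 0.0 (shut) to 1.0 (fully open); "grip_force": force on a finger pad.
Only numpy, scipy, OpenCV 4.12 (cv2) and the standard library are available. Lean on these libraries where they do the work, as an engineer would, in place of code of your own. Each camera call takes 0.05 s, during which the arm holds its last target. There are 200 camera calls.

## Working session

There is one attempt and no reset: what is moved stays moved. The work goes in short steps, Python scripts to look and compute and a tool call to move; the robot and the scene stay as the last step left them, time stands still between calls to the robot, and variables do not carry over. Pictures are saved under pics/ and viewed, at most 10 in all, crops included, and the job is handed in when it is done.

```bash
ls; mkdir -p pics; cat > h.py <<'E'
import numpy as np, cv2
from cell import env, cams, job, probe_bus
def cloud(c):
    z=c["range_z"]; H,W=z.shape; f=H/2/np.tan(np.radians(c["vfov"])/2)
    v,u=np.mgrid[:H,:W]; P=np.stack([(u-c["cx"])/f*z,-(v-c["cy"])/f*z,-z,np.ones_like(z)],-1)
    Pw=P@np.linalg.inv(c["camera_from_world"]).T
    Pw=Pw[...,:3]; Pw[z<=0]=np.nan
    return Pw
E
python3 - <<'E'
from h import *
cs=[cams.capture(n) for n in("scene","top")]
for n,c in zip(("scene","top"),cs): print(n,{k:v for k,v in c.items() if k not in("color","range_z")}); np.savez(f"{n}.npz",P=cloud(c),col=c["color"]); cv2.imwrite(f"pics/{n}0.png",c["color"][...,::-1])
s=probe_bus.observe(); print(s)
E
```

```text
cell.py
pics
scene {'vfov': 57.12342037795012, 'cx': 254.1161624869756, 'cy': 190.53506117933884, 'camera_from_world': array([[ 0.4536951 ,  0.89111343,  0.00881004, -0.32786771],
       [-0.70944874,  0.35518561,  0.6087082 ,  0.33866465],
       [ 0.53929885, -0.2824182 ,  0.79334527, -1.14123155],
       [ 0.        ,  0.        ,  0.        ,  1.        ]])}
top {'vfov': 57.38814406906252, 'cx': 254.3874309917399, 'cy': 192.2009365850564, 'camera_from_world': array([[-0.01339499, -0.99983393,  0.01235646,  0.05288129],
       [ 0.99385335, -0.01195472,  0.11005724, -0.60449373],
       [-0.10989124,  0.01375472,  0.99384844, -0.85841536],
       [ 0.        ,  0.        ,  0.        ,  1.        ]])}
{'time_s': 0.1, 'joints': array([ 1.25080432,  0.41183155, -0.01273477,  1.59695596,  0.00557416,
        1.13432118, -0.08223453]), 'qvel': array([-0.00146201, -0.00158327, -0.00029789, -0.00192163,  0.00039253,
        0.00072673, -0.00068907]), 'joint_efforts': array([ 3.09585506e-03, -6.01827693e+01,  6.84502088e-01, -3.00088727e+01,
        1.40096160e-02,  6.37745528e-03,  7.22988193e-05]), 'position': array([ 0.15558667, -0.60486855,  0.23853158]), 'tool_rot': array([ 9.92085314e-01,  1.25563453e-01, -1.28761546e-04, -7.29232230e-04]), 'ft_force': array([ 0.39131602, -0.24318319,  0.20097129]), 'torque': array([ 0.02782655,  0.0323363 , -0.01853005]), 'grip_force': 0.0, 'grip_width': 1.0020078151428982}
```

View pics/scene0.png

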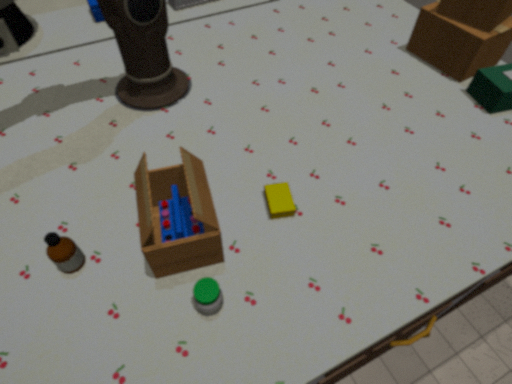

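View pics/top0.png

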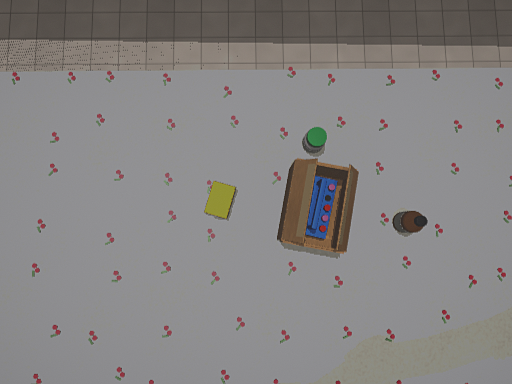

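```bash
cat > loc.py <<'E'
from h import *
def load(names=("scene","top")):
    P=[];C=[]
    for n in names:
        d=np.load(n+".npz"); P.append(d["P"].reshape(-1,3)); C.append(d["col"].reshape(-1,3).astype(int))
    P=np.vstack(P);C=np.vstack(C);k=np.isfinite(P).all(1);return P[k],C[k]
if __name__=="__main__":
    P,C=load()
    near=(abs(P[:,0]-.58)<.35)&(abs(P[:,1]+.08)<.35)&(P[:,2]>.012)
    P,C=P[near],C[near]; hsv=cv2.cvtColor(C.astype(np.uint8)[None],cv2.COLOR_RGB2HSV)[0].astype(int); h,s,v=hsv.T
    masks=dict(yellow=(h>24)&(h<35)&(s>150),green=(h>50)&(h<75)&(s>150),blue=(h>105)&(h<125)&(s>130),brown=(h>8)&(h<20)&(s>70)&(s<190))
    for n,m in masks.items():
        Q=P[m]; print(n,len(Q),np.median(Q,0).round(3),np.percentile(Q,2,axis=0).round(3),np.percentile(Q,98,axis=0).round(3))
    # carton: brown points at rim
    b=P[masks["brown"]]; c0=np.median(b,0); b=b[np.linalg.norm(b[:,:2]-c0[:2],axis=1)<.2]
    w=b[(b[:,2]>.03)&(b[:,2]<.135)]
    r=cv2.minAreaRect(w[:,:2].astype(np.float32)*1000); print("rect z.03-.135",r)
    r=cv2.minAreaRect(b[b[:,2]>.14][:,:2].astype(np.float32)*1000); print("flaps rect",r)
    top=P[(P[:,2]>.08)&(P[:,2]<.125)&masks["blue"]]; print("handle",len(top),cv2.minAreaRect(top[:,:2].astype(np.float32)*1000),np.percentile(top[:,2],98))
    np.save("brown.npy",b)
E
python3 loc.py
```

```text
yellow 1501 [0.592 0.133 0.03 ] [0.548 0.1   0.018] [0.633 0.165 0.033]
green 560 [ 0.743 -0.112  0.069] [ 0.719 -0.132  0.063] [ 0.764 -0.09   0.072]
blue 2045 [ 0.567 -0.106  0.046] [ 0.495 -0.15   0.043] [ 0.632 -0.069  0.115]
brown 9396 [ 0.586 -0.094  0.137] [ 0.467 -0.328  0.02 ] [ 0.67  -0.022  0.188]
rect z.03-.135 ((564.41748046875, -100.66183471679688), (146.47866821289062, 199.06198120117188), 78.6224594116211)
flaps rect ((564.7648315429688, -101.398193359375), (138.42115783691406, 184.07620239257812), 78.62921142578125)
handle 611 ((570.2982177734375, -101.57061767578125), (14.141339302062988, 120.90518951416016), 75.9374771118164) 0.11643042855299779
```

```bash
cat > flaps.py <<'E'
from h import *
def flaps(b,c=(.5645,-.101),yaw=np.radians(-11.4)):
    R=np.array([[np.cos(yaw),np.sin(yaw)],[-np.sin(yaw),np.cos(yaw)]]); q=(b[:,:2]-c)@R.T
    for n,s in(("left",1),("right",-1)):
        y=s*q[:,1]; m=(abs(q[:,0])<.08)&(b[:,2]>.118)&(y>.02)&(y<.15)
        d=np.c_[72e-3-y[m],b[m,2]-.13]; far=d[np.linalg.norm(d,axis=1)>.025]
        a=np.arctan2(far[:,1],far[:,0]); print(n,m.sum(),"angle",np.percentile(a,[10,50,90]).round(2),"reach",np.percentile(np.linalg.norm(far,axis=1),[50,99]).round(3))
if __name__=="__main__": flaps(np.load("brown.npy"))
E
python3 flaps.py
python3 - <<'E'
import numpy as np
yaw=np.radians(14.4);s=np.array([.1556,-.6049]);g=np.array([.5645,-.101])
x=np.array([np.cos(yaw),np.sin(yaw)]);y=np.array([np.sin(yaw),-np.cos(yaw)])
print((g-s)@x,(g-s)@y)
E
```

```text
left 2801 angle [0.97 1.   1.03] reach [0.048 0.069]
right 1599 angle [1.03 1.06 1.11] reach [0.053 0.07 ]
0.5213684887278677 -0.3863797600310081
```

>>> jog_arm(offsets=[{"jaw":0,"trans":[0,0,-0.04]},{"jaw":0,"trans":[0.04,-0.03,0]},{"jaw":0,"trans":[0.04,-0.03,0]},{"jaw":0,"trans":[0.04,-0.03,0]},{"jaw":0,"trans":[0.04,-0.03,0]},{"jaw":0,"trans":[0.04,-0.03,0]},{"jaw":0,"trans":[0.04,-0.03,0]},{"jaw":0,"trans":[0.04,-0.03,0]},{"jaw":0,"trans":[0.04,-0.03,0]},{"jaw":0}])

```text
time_s: 1.1
position: [0.4102, -0.2865, 0.2794]
tool_rot: [0.991, 0.131, 0.001, -0.001]
ft_force: [-0.1, 0.0, -0.6]
grip_width: 0.002
grip_force: 0.0
```

>>> jog_arm(offsets=[{"jaw":0,"trans":[0.04,-0.03,0]},{"jaw":0,"trans":[0.04,-0.03,0]},{"jaw":0,"trans":[0.04,-0.03,0]},{"jaw":0,"trans":[0.04,-0.03,0]},{"jaw":0,"trans":[0.04,-0.03,0]},{"jaw":0,"rotvec":[0,0,0.12]},{"jaw":0,"rotvec":[0,0,0.12]},{"jaw":0,"rotvec":[0,0,0.12]},{"jaw":0,"rotvec":[0,0,0.09]},{"jaw":0}])

```text
time_s: 2.1
position: [0.5619, -0.0985, 0.2789]
tool_rot: [0.995, -0.1, -0.0, 0.0]
ft_force: [0.6, -0.3, -0.6]
grip_width: -0.001
grip_force: 0.0
```

>>> jog_arm(offsets=[{"jaw":0,"trans":[0,0,0.03]},{"jaw":0,"trans":[0,0,0.03]},{"jaw":0,"trans":[0,0,0.03]},{"jaw":0,"trans":[0,0,0.03]},{"jaw":0},{"jaw":0,"trans":[0,-0.015,0]},{"jaw":0,"trans":[0,-0.015,0]},{"jaw":0,"trans":[0,-0.015,0]},{"jaw":0,"trans":[0,-0.015,0]},{"jaw":0,"trans":[0,-0.01,0]}])

```text
time_s: 3.1
position: [0.5781, -0.0267, 0.1634]
tool_rot: [0.995, -0.098, 0.003, -0.0]
ft_force: [0.5, -1.2, -0.1]
grip_width: 0.003
grip_force: 0.5
```

>>> jog_arm(offsets=[{"jaw":0,"trans":[0,-0.01,0]},{"jaw":0,"trans":[0,-0.01,0]},{"jaw":0,"trans":[0,-0.01,0]},{"jaw":0,"trans":[0,-0.01,0]},{"jaw":0,"trans":[0,-0.01,0]},{"jaw":0},{"jaw":0}])

```text
time_s: 3.8
position: [0.5857, 0.0198, 0.1591]
tool_rot: [0.995, -0.099, -0.0, 0.0]
ft_force: [0.1, 0.4, -0.6]
grip_width: -0.002
grip_force: 0.0
```

>>> jog_arm(offsets=[{"jaw":0,"trans":[0,0.03,0]},{"jaw":0,"trans":[0,0.03,0]},{"jaw":0,"trans":[0,0.03,0]},{"jaw":0,"trans":[0,0.03,0]},{"jaw":0,"trans":[0,0.015,0]},{"jaw":0,"trans":[0,0.015,0]},{"jaw":0,"trans":[0,0.015,0]},{"jaw":0,"trans":[0,0.015,0]},{"jaw":0,"trans":[0,0.015,0]},{"jaw":0,"trans":[0,0.01,0]}])

```text
time_s: 4.8
position: [0.5463, -0.1812, 0.161]
tool_rot: [0.995, -0.098, 0.002, 0.0]
ft_force: [0.5, 1.6, -0.5]
grip_width: -0.004
grip_force: 0.6
```

>>> jog_arm(offsets=[{"jaw":0,"trans":[0,0.01,0]},{"jaw":0,"trans":[0,0.01,0]},{"jaw":0,"trans":[0,0.01,0]},{"jaw":0,"trans":[0,0.01,0]},{"jaw":0,"trans":[0,0.005,0]},{"jaw":0},{"jaw":0}])

```text
time_s: 5.5
position: [0.5365, -0.2253, 0.1591]
tool_rot: [0.995, -0.099, -0.0, -0.0]
ft_force: [-0.6, 0.3, 0.6]
grip_width: -0.003
grip_force: 0.0
```

>>> jog_arm(offsets=[{"jaw":0,"trans":[0,-0.03,0]},{"jaw":0,"trans":[0,-0.03,-0.03]},{"jaw":0,"trans":[0,-0.03,-0.03]},{"jaw":0.5,"trans":[0,-0.03,-0.03]},{"jaw":0.5,"trans":[0,0,-0.03]},{"jaw":0.5,"trans":[-0.04,0,0]},{"jaw":0.5,"trans":[-0.04,0,0]},{"jaw":0.5,"trans":[-0.04,0,0]},{"jaw":0.5},{"jaw":0.5}])

```text
time_s: 6.5
position: [0.4424, -0.0838, 0.28]
tool_rot: [0.995, -0.099, 0.001, 0.0]
ft_force: [0.6, -0.7, 0.2]
grip_width: 0.505
grip_force: 0.0
```

```bash
python3 - <<'E'
from h import *
for n in("scene","top"):
    c=cams.capture(n); np.savez(f"{n}.npz",P=cloud(c),col=c["color"]); cv2.imwrite(f"pics/{n}1.png",c["color"][...,::-1])
E
python3 loc.py; python3 flaps.py
```

```text
yellow 1532 [0.592 0.132 0.03 ] [ 0.484 -0.056  0.018] [0.633 0.166 0.322]
green 652 [ 0.74  -0.109  0.069] [ 0.449 -0.132  0.064] [ 0.763 -0.055  0.433]
blue 3047 [ 0.56  -0.097  0.047] [ 0.456 -0.148  0.043] [ 0.638 -0.049  0.426]
brown 24241 [ 0.519 -0.098  0.142] [ 0.412 -0.246  0.026] [0.669 0.029 0.684]
rect z.03-.135 ((564.680908203125, -102.48502349853516), (187.87741088867188, 199.07582092285156), 77.9504623413086)
flaps rect ((514.2368774414062, -91.21200561523438), (274.61712646484375, 285.86322021484375), 78.58928680419922)
handle 617 ((580.3075561523438, -208.6564483642578), (115.9749526977539, 260.24822998046875), 4.981080532073975) 0.11659714274234606
left 4220 angle [2.75 2.81 2.84] reach [0.047 0.068]
right 5029 angle [2.77 2.82 2.85] reach [0.046 0.068]
```

View pics/scene1.png

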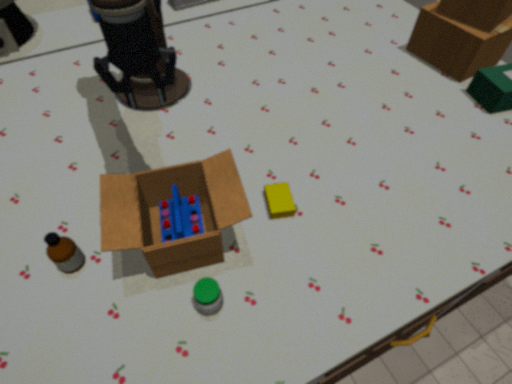

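The picture shows both flaps folded outward (pixels ~(122,212) and (228,188)), with the handle bar exposed at (178,210) and the bystanders unmoved. Next I refine the handle position.

```bash
python3 - <<'E'
from loc import *
for n in("scene","top"):
    P,C=load((n,)); h,s,v=cv2.cvtColor(C.astype(np.uint8)[None],cv2.COLOR_RGB2HSV)[0].T.astype(int)
    m=(h>100)&(h<128)&(s>110)&(P[:,2]>.108)&(P[:,2]<.122)&(abs(P[:,0]-.57)<.1)&(abs(P[:,1]+.1)<.06)
    Q=P[m]; print(n,m.sum(),cv2.minAreaRect(Q[:,:2].astype(np.float32)*1000),np.median(Q,0))
    m=(h>100)&(h<128)&(s>110)&(P[:,2]>.03)&(P[:,2]<.055)&(abs(P[:,0]-.57)<.1)&(abs(P[:,1]+.1)<.08)
    Q=P[m]; print(" body",m.sum(),cv2.minAreaRect(Q[:,:2].astype(np.float32)*1000))
s=probe_bus.observe(); p=s["position"]
from scipy.spatial.transform import Rotation as R
r=R.from_quat(s["tool_rot"]); print(p,r.inv().apply(np.array([.5695,-.1015,.105])-p),r.as_matrix()[:,0])
E
```

```text
scene 297 ((571.0631713867188, -100.76213073730469), (11.999275207519531, 119.01853942871094), 76.00568389892578) [ 0.57719005 -0.10194757  0.11283136]
 body 902 ((540.0135498046875, -92.63093566894531), (89.49114227294922, 129.65577697753906), 76.14143371582031)
top 274 ((568.8832397460938, -102.39459228515625), (12.506858825683594, 118.8262710571289), 75.6076889038086) [ 0.56717917 -0.1019291   0.11419789]
 body 1389 ((569.3713989257812, -101.82614135742188), (89.51139831542969, 149.73899841308594), 75.81731414794922)
[ 0.44346501 -0.08408783  0.27962878] [ 0.12679061 -0.00766525  0.17478157] [ 0.98050968 -0.19646712  0.00119589]
```

>>> jog_arm(offsets=[{"jaw":0.5,"trans":[0.04,-0.003,0]},{"jaw":0.5,"trans":[0.04,-0.002,0]},{"jaw":0.5,"trans":[0.04,-0.002,0]},{"jaw":0.5,"trans":[0.007,-0.001,0.03]},{"jaw":0.5,"rotvec":[0,0,0.049]},{"jaw":0.5,"trans":[0,0,0.03]},{"jaw":0.5,"trans":[0,0,0.03]},{"jaw":0.5},{"jaw":0.5},{"jaw":0.5}])

```text
time_s: 7.6
position: [0.5699, -0.1014, 0.1907]
tool_rot: [0.992, -0.123, 0.001, -0.0]
ft_force: [0.0, -0.5, -0.2]
grip_width: 0.499
grip_force: 0.0
```

```bash
python3 - <<'E'
from h import *
c=cams.capture("wrist"); cv2.imwrite("pics/w1.png",c["color"][...,::-1])
from scipy.spatial.transform import Rotation as R
s=probe_bus.observe(); p=s["position"]; r=R.from_quat(s["tool_rot"]); m=r.as_matrix()
print(p,r.inv().apply(np.array([.570,-.1015,.092])-p),np.degrees(np.arctan2(m[1,0],m[0,0])))
E
```

```text
[ 0.56983824 -0.1014071   0.19085465] [-6.53224128e-05  8.61434237e-05  9.88547672e-02] -14.162474263194422
```

View pics/w1.png

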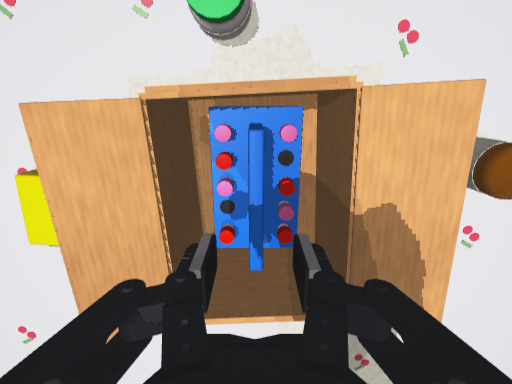

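The handle (x≈256) is centred between the fingers (≈210 and 303) and parallel to them, with both flaps clear. I descend and grip.

>>> jog_arm(offsets=[{"jaw":0.5,"trans":[0,0,0.025]},{"jaw":0.5,"trans":[0,0,0.025]},{"jaw":0.5,"trans":[0,0,0.025]},{"jaw":0.5,"trans":[0,0,0.024]},{"jaw":0.5},{"jaw":0.5}])

```text
time_s: 8.25
position: [0.5693, -0.1014, 0.0915]
tool_rot: [0.992, -0.123, 0.001, -0.0]
ft_force: [0.1, 1.5, 0.5]
grip_width: 0.501
grip_force: 0.0
```

>>> jog_arm(offsets=[{"jaw":0},{"jaw":0},{"jaw":0},{"jaw":0},{"jaw":0},{"jaw":0}])

```text
time_s: 8.85
position: [0.5695, -0.1021, 0.0918]
tool_rot: [0.992, -0.124, 0.001, 0.0]
ft_force: [-1.2, -1.5, 7.1]
grip_width: 0.135
grip_force: 59.9
```

>>> jog_arm(offsets=[{"jaw":0,"trans":[0,0,-0.005]},{"jaw":0,"trans":[0,0,-0.005]},{"jaw":0,"trans":[0,0,-0.005]},{"jaw":0,"trans":[0,0,-0.005]},{"jaw":0},{"jaw":0}])

```text
time_s: 9.45
position: [0.5686, -0.1014, 0.1104]
tool_rot: [0.992, -0.123, 0.0, 0.0]
ft_force: [-0.6, -0.0, -3.1]
grip_width: 0.13
grip_force: 58.5
```

>>> jog_arm(offsets=[{"jaw":0,"trans":[0,0,-0.01]},{"jaw":0,"trans":[0,0,-0.015]},{"jaw":0,"trans":[0,0,-0.02]},{"jaw":0,"trans":[0,0,-0.02]},{"jaw":0,"trans":[0,0,-0.02]},{"jaw":0,"trans":[0,0,-0.02]},{"jaw":0,"trans":[0,0,-0.02]},{"jaw":0,"trans":[0,0,-0.015]},{"jaw":0,"trans":[0,0,-0.01]},{"jaw":0,"trans":[0,0,-0.005]}])

```text
time_s: 10.45
position: [0.569, -0.1013, 0.267]
tool_rot: [0.992, -0.123, 0.001, 0.0]
ft_force: [0.3, -0.4, -2.1]
grip_width: 0.129
grip_force: 58.6
```

>>> jog_arm(offsets=[{"jaw":0},{"jaw":0},{"jaw":0},{"jaw":0},{"jaw":0}])

```text
time_s: 10.95
position: [0.5684, -0.1013, 0.2648]
tool_rot: [0.992, -0.123, -0.0, -0.0]
ft_force: [-0.2, 0.3, -2.4]
grip_width: 0.133
grip_force: 58.6
```

```bash
python3 - <<'E'
from h import *
from loc import load
for n in("scene","top"):
    c=cams.capture(n); np.savez(f"{n}.npz",P=cloud(c),col=c["color"]); cv2.imwrite(f"pics/{n}2.png",c["color"][...,::-1])
P,C=load(); h,s,v=cv2.cvtColor(C.astype(np.uint8)[None],cv2.COLOR_RGB2HSV)[0].T.astype(int)
m=(h>100)&(h<128)&(s>110)&(P[:,2]>.15)&(P[:,2]<.31)&(abs(P[:,0]-.57)<.12)&(abs(P[:,1]+.1)<.09)
Q=P[m]; print(m.sum(),np.percentile(Q,[1,50,99],axis=0).round(3))
T=Q[(Q[:,2]>.2)&(Q[:,2]<.235)]; c=np.median(T[:,2]); T=T[abs(T[:,2]-c)<.01]; A=np.c_[T[:,:2]-T[:,:2].mean(0),np.ones(len(T))]; print("plate tilt,z",np.linalg.lstsq(A,T[:,2],rcond=None)[0])
hsv=(h>8)&(h<20)&(s>70)&(s<190)&(np.linalg.norm(P[:,:2]-[.5645,-.101],axis=1)<.2)&(P[:,2]<.2)
from flaps import flaps; flaps(P[hsv])
s=probe_bus.observe(); print(s["position"],s["ft_force"],s["grip_force"])
c=cv2.imread("pics/scene2.png"); cv2.imwrite("pics/scene2c.png",cv2.resize(c[60:330,20:320],None,fx=2,fy=2))
E
```

```text
4730 [[ 0.495 -0.158  0.181]
 [ 0.589 -0.098  0.218]
 [ 0.65  -0.046  0.289]]
plate tilt,z [-0.01622664  0.00499229  0.21839759]
left 4220 angle [2.75 2.81 2.84] reach [0.047 0.068]
right 3559 angle [2.78 2.82 2.85] reach [0.044 0.066]
[ 0.56855897 -0.10134289  0.26505157] [-0.57348838 -0.26528141 -2.9280627 ] 58.564884066581726
```

View pics/scene2c.png

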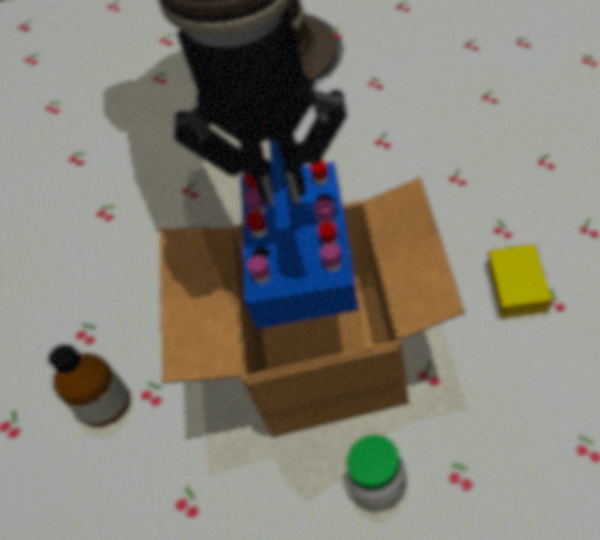

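The rack (plate at ~(300,290) in the crop) hangs level in the gripper over the carton, about 5 cm above the rim. The flaps are out and the bystanders are where they were. I'll hand it in now.

```bash
python3 -c "
from cell import env, cams, job, probe_bus
print(job.close_job())"
```

```text
the job is handed in; nothing more can be done
None
```

I swung both flaps out to about 2.8 rad, then lifted the rack straight up by its handle; it is held still and level to within about 1°, with its underside about 5 cm above the rim. The bottle, jar and slide box stayed where they were, and the job was handed in at about 11 s.

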